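# Turn the washing-up brush head up in the caddy

## Task

The washing-up brush was left head down in the mug. Pull it out by its handle, press its head on the tiles so that the pinched brush swings down to lie flat, and let it go there; then take it again by the head and stand it head up in the empty compartment of the turntable caddy, without dropping it. Leave the mug standing and do not push the scrub pad or the two loose clothes pegs about.

Things in the scene. Friction and masses are not known exactly. Their poses are not given: they have to be found in the camera images.
- brush_mid (a point): Centre of the washing-up brush (rigid, 210 mm long, about 90 g). Its z axis runs along the brush from handle end to head end, y across its width, x out of the face with the nubs. It starts head down in the mug, leaning about 30 degrees on the rim, handle end up, nubs upwards: swung down the way it leans, it lies flat on its back with the nubs up and this point 8 mm above the slab.
- brush_handle_end (a point): Middle of the end face of the brush's handle, 105 mm from brush_mid along -z of the brush. The white handle takes up the first 150 mm of the brush; it is straight, 22 mm wide and 16 mm thick.
- brush_head_end (a point): Middle of the end face of the brush's head, 105 mm from brush_mid along +z of the brush. The grey head is a flat plate with straight sides: the last 60 mm of the brush, 44 mm wide, 16 mm thick, flush with the handle front and back, with hard rubber nubs 10 mm tall on its +x face, 6 mm in from its edges.
- mug_mid (a point): Centre (half-way up) of the heavy blue ceramic mug, loose, 450 g, 90 mm in diameter, 100 mm high, 5 mm wall, with a handle at its +y side that reaches 82 mm from the axis. The brush leans to its +x side and can be drawn straight up; it clears the rim once its lowest point is 100 mm above the slab.
- slot (a point): Middle of the floor of the caddy's empty compartment, z up, x and y along its walls. Inside 66 x 66 mm, rim 92 mm above this floor (which is 22 mm above the slab), walls 3 mm. The caddy, 2 x 2 such compartments of clear plastic on a round white plate 230 mm across, has its axis at (-34.5, -34.5) mm in this frame, with a knob 25 mm above the rim; what stands in the other three is no higher than that.
- turntable (a joint): Angle of the spinning caddy plate about the vertical; it turns freely with little friction (0.05 N m) and starts at 0. Its angle does not matter.
- slab: The mosaic-tiled slab, top at height 0; origin on top, in the middle of a clear patch, 200 mm along x by 220 mm along y, with nothing on it at the start.
- pad: Grey hard silicone scrub pad, loose, 95 x 65 x 14 mm, lying flat; origin in the middle of its underside, long side along its x. A bystander.
- clothespeg0: Wooden clothes peg, 75 x 10 x 14 mm, lying on the slab; origin in the middle of its underside, long along its x. A bystander.
- clothespeg1: Another such wooden clothes peg. A bystander.
There are look-alikes about, which are no part of the job. Leave any orange look-alike of the part that bears brush_mid alone.

How it is judged:
By the outcome, as a careful person would: the job done as asked, in the order asked, and still so for the second after the job is handed in, with the robot touching nothing.
It also fails if it takes over 56 s, if anything falls off the work surface, if the arm or the gripper's body presses on something with over 40 N, if the wrist force passes 120 N, or if a joint passes its speed limit or range.

## Robot

A 6-joint arm with a two-finger parallel gripper is mounted at the origin on the work surface. World frame = base frame: x ahead of the robot, y to its left, z up, the work surface at z = 0. Lengths are in m, angles in rad, forces in N, time in s.
With the tool pointing down it reaches from about 0.25 to 0.775 m from the base axis. Payload 4 kg.
Tool frame: the origin (TCP) lies on the centre line of the jaws, within the pads' length; the fingertips stand 17 mm ahead of it and the grasp point (between the pads) lies 2 mm behind it; z points along the fingers, y is the line along which they close (so a half turn about z gives the same grasp; the last joint's range is limited). The gripper opens to 94 mm and grips with 3 to 60 N. Pads are 16 mm wide; open, the fingers measure 119 mm over their backs; the gripper's body (75 mm by 177 mm) begins 78 mm behind the grasp point.
Start: joints at [1.102, 0.087, 1.371, -0, 1.684, -0.103], TCP at [0.197, 0.514, 0.223] pointing down, gripper open.
Joint ranges: [-3.1, 3.1], [-0.76, 2.03], [0.27, 2.55], [-1.08, 4.22], [0.17, 2.65], [-2.57, 2.57]. Speed limits (rad/s): [2.79, 2.79, 3.14, 3.14, 3.14, 3.14].

## Interface

Orientations are given as [roll, pitch, yaw] about the fixed x, y, z axes, in that order (R = Rz(yaw) Ry(pitch) Rx(roll)).
In Python, from bench import robot gives the robot as it stands.
- The arm moves only by the tool servo_tool, never from a script. Its argument "plan" is a list of rows, each a list of 7 numbers: the shift along the tool's x, y, z normalised to -1 to 1, where 1 is 0.1 m, then the turn, a rotation vector about the tool's x, y, z normalised to -1 to 1, where 1 is pi/2 rad, then the finger opening in mm, from 0 to 94. In form: [[x, y, z, ax, ay, az, gripper], ...]. A call has 1 to 12 rows; each row is the pose to reach, as a shift and turn from the pose commanded when the call began, along the tool's axes at that moment; what a row does not reach only later rows make up. A row lasts 1/12 s, in which the tool goes at most 41.7 mm and 7.16 degrees, less where a joint would pass 70% of its speed; a pose out of reach is approached as far as the arm can. A call with a number of a shift or a turn outside -1 to 1 is refused whole. A call with a gripper value outside its range is refused whole. The fingers move at their own pace and stop on an object; the grip force is fixed at half the most. Time passes only in rows, so rows that repeat a pose let the fingers close. It gives the time, the measured TCP pose, the force, the opening and the grip force at its end, in the units of the state.
- robot.get_obs(): the state, without advancing time (a new reading comes with each control period).
- robot.snapshot(name): name is "scene" or "top" or "wrist"; returns the picture (400x640x3 uint8, red, green, blue); there is no depth.
- robot.camera_params(name): a dict with "camera_matrix" (3x3 intrinsics, pixels), "distortion" ([k1, k2, p1, p2, k3] as OpenCV has them; the pictures are not rectified), "rvec" (rotation vector, rad) and "tvec" (3), from world to camera coordinates, as OpenCV has them; the wrist camera has in their place "tool_from_camera" (4x4, takes a point from camera to tool coordinates, whose origin is the TCP and whose axes are the flange's). Camera axes: x right, y down, z forward; pixel columns grow to the right and rows downward; lengths in m; the calibration is good to about 2 mm. A picture is of the moment at which its call begins: read the wrist's pose just before it. camera_params takes no time and is no camera call.
- robot.close_job(): hands the job in; it is judged then, once.
Trained networks look in the newest picture that a camera, given by its name, has taken for a name from the list of things; names that differ only in an ending like _2 or _b are one class to them, and where a whole thing is asked for, a point or a joint stands for the part that bears it (a point fixed in the world has none). Each returns a list of dicts, best first, with "conf" (0 to 1); they miss things now and then, are a little off and sometimes report something else, mostly with a low value. They report only what shows in the picture. A call takes as long as a camera call. They do not tell look-alikes from the thing itself.
- robot.find_in(thing, camera): "extent" ([centre column, centre row, width, height] in pixels, round what is visible of it).
The state is a dict: "time": time; "joint_positions": joint angles; "qvel": joint speeds; "joint_torque": joint torques, N m; "tool_pos": TCP position; "ee_rot": TCP orientation; "wrist_force": force on the tool from outside, world axes, zero at the start; "wrist_torque": the same for the moment, N m; "width": finger opening in m; "finger_force": force on a finger pad.
Only numpy, scipy, OpenCV 4.12 (cv2) and the standard library are available. Lean on these libraries where they do the work, as an engineer would, in place of code of your own. Each camera call takes 0.05 s, during which the arm holds its last target. There are 200 camera calls.

## Working session

There is one attempt and no reset: what is moved stays moved. The work goes in short steps, Python scripts to look and compute and a tool call to move; the robot and the scene stay as the last step left them, time stands still between calls to the robot, and variables do not carry over. Pictures are saved under pics/ and viewed, at most 11 in all, crops included, and the job is handed in when it is done.

Besides the shell and the picture viewer there is one more tool, called after ">>>" as name(argument=value, ...) on one line, values as JSON. servo_tool: Moves the arm, as the interface text tells. Scaled input: -1 to 1 covers 0.1 m each way for a shift and pi/2 rad each way for a turn. Its arguments: {"type":"object","properties":{"plan":{"type":"array","items":{"type":"array","items":{"type":"number"}}}},"required":["plan"]}

```bash
mkdir -p pics; ls; cat > h.py <<'E'
import numpy as np, cv2
from scipy.spatial.transform import Rotation as R
from bench import robot
def cam(n):
    p=robot.camera_params(n);K=np.array(p["camera_matrix"]);d=np.array(p["distortion"])
    if n=="wrist":
        o=robot.get_obs();T=np.eye(4);T[:3,:3]=R.from_euler('xyz',o["ee_rot"]).as_matrix();T[:3,3]=o["tool_pos"]
        M=np.linalg.inv(T@np.array(p["tool_from_camera"]))
        return K,d,M[:3,:3],M[:3,3]
    return K,d,cv2.Rodrigues(np.array(p["rvec"],float))[0],np.array(p["tvec"],float).ravel()
def ray(c,u,v):
    K,d,Rm,t=c;x=cv2.undistortPoints(np.array([[[u,v]]],float),K,d)[0,0]
    D=Rm.T@np.array([x[0],x[1],1]);return -Rm.T@t,D
def atz(c,u,v,z):
    o,D=ray(c,u,v);return o+D*(z-o[2])/D[2]
def proj(c,P):
    K,d,Rm,t=c;return cv2.projectPoints(np.array(P,float).reshape(-1,3),cv2.Rodrigues(Rm)[0],t,K,d)[0][:,0]
def tri(obs):
    A=np.zeros((3,3));b=np.zeros(3)
    for c,u,v in obs:
        o,D=ray(c,u,v);D/=np.linalg.norm(D);Q=np.eye(3)-np.outer(D,D);A+=Q;b+=Q@o
    return np.linalg.solve(A,b)
def save(im,n): cv2.imwrite("pics/"+n+".png",cv2.cvtColor(im,cv2.COLOR_RGB2BGR))
E
python3 - <<'E'
from h import *
o=robot.get_obs();print(o)
for n in("scene","top"):
    save(robot.snapshot(n),n+"0")
    c=cam(n)
    print(n,"campos",(-c[2].T@c[3]).round(3))
    for t in("brush_mid","mug_mid","slot","turntable","slab","pad","clothespeg0"):
        print(t,[(np.round(q["extent"]).astype(int).tolist(),round(q["conf"],2)) for q in robot.find_in(t,n)])
E
```

```text
pics
{'time': 0.0, 'joint_positions': array([ 1.10191996e+00,  8.79413245e-02,  1.37222326e+00, -2.96324179e-05,
        1.68357887e+00, -1.03065972e-01]), 'qvel': array([-0.00109768,  0.00134639, -0.00085918,  0.00010833, -0.0003365 ,
       -0.00093704]), 'joint_torque': array([-4.07477341e-05, -3.40158248e+01, -3.02432764e+01,  7.20193936e-02,
        3.24908900e-02, -1.51611875e-04]), 'tool_pos': array([0.19650791, 0.51316308, 0.22132733]), 'ee_rot': array([-3.13945024e+00, -1.91986710e-04,  2.77577875e+00]), 'wrist_force': array([ 0.79808143,  0.34221589, -0.27788771]), 'wrist_torque': array([ 0.01938118,  0.03546193, -0.0558034 ]), 'finger_force': 0.0, 'width': 0.09413885944658329}
scene campos [ 1.207 -0.08   0.957]
brush_mid [([412, 206, 44, 43], 0.83), ([418, 170, 64, 52], 0.8)]
mug_mid [([425, 225, 48, 61], 0.58)]
slot [([199, 217, 100, 100], 0.63)]
turntable [([196, 219, 101, 102], 0.93)]
slab [([320, 230, 639, 339], 0.95)]
pad [([317, 309, 55, 38], 0.91), ([200, 219, 104, 105], 0.42)]
clothespeg0 [([317, 205, 30, 13], 0.62), ([394, 290, 16, 32], 0.5)]
top campos [ 0.392 -0.022  1.117]
brush_mid [([228, 195, 37, 31], 0.8), ([211, 280, 55, 69], 0.66)]
mug_mid []
slot [([419, 222, 94, 84], 0.64)]
turntable [([418, 219, 86, 89], 0.78)]
slab [([319, 230, 590, 336], 0.61)]
pad [([317, 140, 39, 30], 0.6)]
clothespeg0 [([309, 242, 26, 9], 0.4)]
```

```bash
python3 - <<'E'
import cv2,numpy as np
a=cv2.imread("pics/scene0.png")[120:360,110:510];b=cv2.imread("pics/top0.png")[90:330,130:530]
cv2.imwrite("pics/c0.png",cv2.resize(a,None,fx=2,fy=2,interpolation=2)); cv2.imwrite("pics/c1.png",cv2.resize(b,None,fx=2,fy=2,interpolation=2))
E
```

```text
(no output)
```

View pics/c0.png

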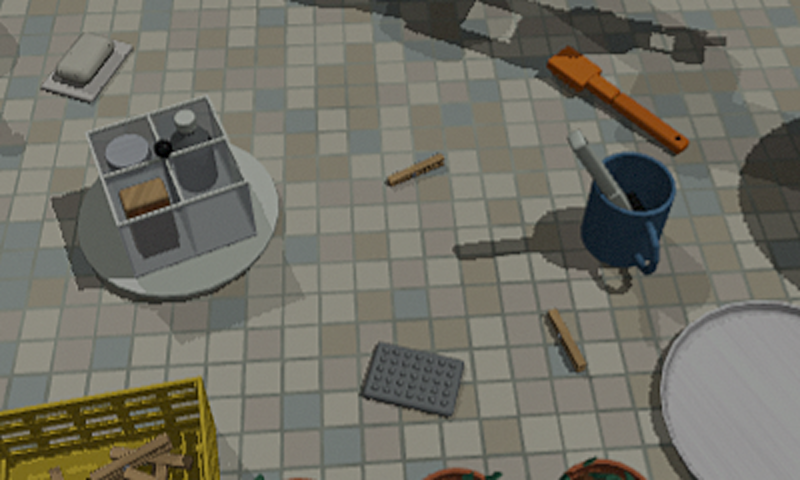

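View pics/c1.png

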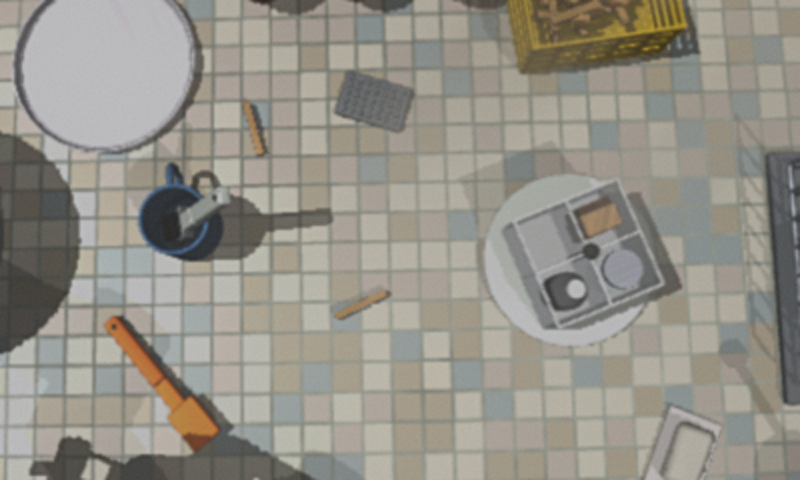

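The top image shows two brush candidates: a white-handled one in the mug at (235,193), and an orange one lying flat at (211,280). The orange one is the look-alike. The white one in the blue mug matches the description, and its handle end is at top (241,188) and scene (399,190). The empty compartment is top-left of the knob in the top view, at about (400,210).

```bash
python3 - <<'E'
from h import *
s,t=cam("scene"),cam("top")
f=lambda c,x,y:(c,110+x/2,120+y/2) if c is s else (c,130+x/2,90+y/2)
print("hend",tri([f(s,578,138),f(t,222,195)]).round(4))
print("hexit",tri([f(s,618,200),f(t,192,222)]).round(4))
print("rim",tri([f(s,633,187),f(t,180,221)]).round(4), atz(*f(t,180,221),.1).round(4),atz(*f(s,633,187),.1).round(4))
print("knob",tri([f(s,164,148),f(t,591,251)]).round(4))
for p in((505,225),(616,180),(663,283),(555,328),(568,203)):print("corner",atz(*f(t,*p),.114).round(4))
for p in((88,131),(210,97),(254,235),(139,275)):print("sc",p,atz(*f(s,*p),.114).round(4),atz(*f(s,*p),.022).round(4))
print("pad",[atz(*f(t,*p),.014).round(3) for p in((348,70),(413,88),(402,132),(335,112))])
print("pegA",[atz(*f(t,*p),.01).round(3) for p in((333,315),(388,292))])
print("pegB",[atz(*f(t,*p),.01).round(3) for p in((247,103),(262,155))])
print("mughandle",atz(*f(t,172,170),.06).round(3))
a=robot.snapshot("scene")[165:265,370:470];b=robot.snapshot("top")[155:235,190:290]
z=lambda a:cv2.resize(a,(400,400 if a.shape[0]==100 else 320),interpolation=cv2.INTER_CUBIC)
im=np.zeros((400,800,3),np.uint8);im[:,:400]=z(a);im[:320,400:]=z(b);save(im,"c2")
E
```

```text
hend [0.5446 0.1507 0.1925]
hexit [0.5312 0.2143 0.0682]
rim [0.5302 0.2262 0.0891] [0.5281 0.219  0.1   ] [0.5385 0.227  0.1   ]
knob [ 0.4781 -0.2787  0.131 ]
corner [ 0.5134 -0.1812  0.114 ]
corner [ 0.5663 -0.3199  0.114 ]
corner [ 0.4389 -0.3703  0.114 ]
corner [ 0.3878 -0.2366  0.114 ]
corner [ 0.5389 -0.2593  0.114 ]
sc (88, 131) [ 0.4331 -0.3672  0.114 ] [ 0.3486 -0.3985  0.022 ]
sc (210, 97) [ 0.3886 -0.2355  0.114 ] [ 0.2993 -0.2525  0.022 ]
sc (254, 235) [ 0.5875 -0.1803  0.114 ] [ 0.5198 -0.1913  0.022 ]
sc (139, 275) [ 0.6292 -0.2921  0.114 ] [ 0.566  -0.3153  0.022 ]
pad [array([0.744, 0.01 , 0.014]), array([ 0.717, -0.079,  0.014]), array([ 0.655, -0.062,  0.014]), array([0.685, 0.028, 0.014])]
pegA [array([0.41 , 0.035, 0.01 ]), array([ 0.439, -0.039,  0.01 ])]
pegB [array([0.702, 0.149, 0.01 ]), array([0.629, 0.129, 0.01 ])]
mughandle [0.601 0.24  0.06 ]
```

View pics/c2.png

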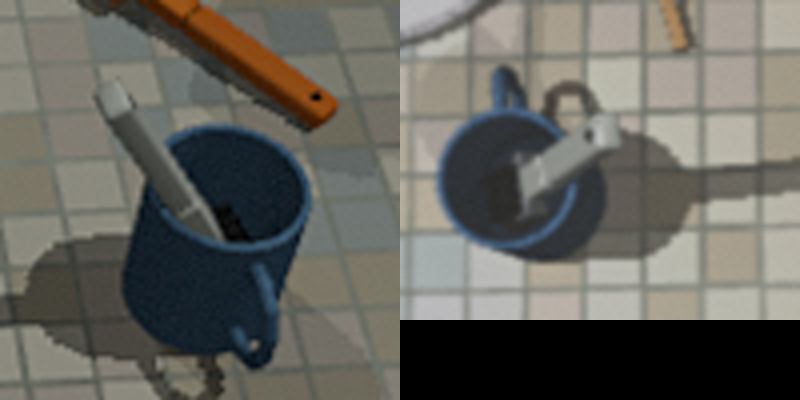

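The crop confirms it: a pale handle with a grey head sits in the blue mug at scene (399,189) and top (241,188), and the orange brush lies beside it. I'll grip the white one about 40 mm below its handle end, with the jaws along yaw 12.5°.

```bash
cat >> h.py <<'E'
def go(P,yaw=None,down=True,Rt=None,quiet=False):
    o=robot.get_obs();R0=R.from_euler('xyz',o["ee_rot"])
    if Rt is None: Rt=R.from_euler('xyz',[np.pi,0,yaw])
    d=R0.inv().apply(np.array(P)-o["tool_pos"])/.1; r=(R0.inv()*Rt).as_rotvec()/(np.pi/2)
    print("t",round(o["time"],2),"tcp",o["tool_pos"].round(4),"rpy",np.degrees(o["ee_rot"]).round(1),"w",round(o["width"],4),"F",o["wrist_force"].round(1),"grip",round(o["finger_force"],1))
    print("  shift",d.round(3),"turn",r.round(3))
E
python3 -c "
from h import *
go([.54,.17,.267],np.radians(102.5))"
```

```text
t 0.9 tcp [0.1967 0.5136 0.2225] rpy [180.   0. 159.] w 0.0938 F [ 0.2 -0.7 -0. ] grip 0.0
  shift [-4.435 -1.981 -0.445] turn [ 0.    -0.     0.628]
```

>>> servo_tool(plan=[[-1, -0.45, -0.4, 0, 0, 0.628, 94], [-1, -0.45, -0.4, 0, 0, 0.628, 94], [-1, -0.45, -0.4, 0, 0, 0.628, 94], [-1, -0.45, -0.4, 0, 0, 0.628, 94], [-1, -0.45, -0.4, 0, 0, 0.628, 94], [-1, -0.45, -0.4, 0, 0, 0.628, 94], [-1, -0.45, -0.4, 0, 0, 0.628, 94], [-1, -0.45, -0.4, 0, 0, 0.628, 94]])

```text
time: 1.57
tool_pos: [0.2742, 0.4357, 0.2626]
ee_rot: [3.141, -0.0, 1.783]
wrist_force: [0.5, -0.3, 0.1]
width: 0.0941
finger_force: 0.0
```

```bash
python3 -c "
from h import *
go([.54,.17,.267],np.radians(102.5))"
```

```text
t 1.57 tcp [0.2742 0.4357 0.2626] rpy [180.   -0.  102.2] w 0.0941 F [ 0.5 -0.3  0.1] grip 0.0
  shift [-3.157  2.039 -0.044] turn [ 0.    -0.    -0.004]
```

>>> servo_tool(plan=[[-1, 0.65, 0, 0, 0, 0, 94], [-1, 0.65, 0, 0, 0, 0, 94], [-1, 0.65, 0, 0, 0, 0, 94], [-1, 0.65, 0, 0, 0, 0, 94]])

```text
time: 1.9
tool_pos: [0.3629, 0.3484, 0.2624]
ee_rot: [3.14, 0.003, 1.782]
wrist_force: [-0.0, 0.5, -0.1]
width: 0.094
finger_force: 0.0
```

>>> servo_tool(plan=[[-1, 0.65, 0, 0, 0, 0, 94], [-1, 0.65, 0, 0, 0, 0, 94], [-1, 0.65, 0, 0, 0, 0, 94], [-1, 0.65, 0, 0, 0, 0, 94]])

```text
time: 2.23
tool_pos: [0.4477, 0.2649, 0.2619]
ee_rot: [3.141, 0.003, 1.782]
wrist_force: [0.7, 0.9, 0.2]
width: 0.0946
finger_force: 0.0
```

>>> servo_tool(plan=[[-1, 0.65, 0, 0, 0, 0, 94], [-1, 0.65, 0, 0, 0, 0, 94], [-1, 0.65, 0, 0, 0, 0, 94], [-1, 0.65, 0, 0, 0, 0, 94], [-1, 0.65, 0, 0, 0, 0, 94]])

```text
time: 2.65
tool_pos: [0.5298, 0.1849, 0.2618]
ee_rot: [-3.14, -0.001, 1.787]
wrist_force: [0.8, 0.4, -0.6]
width: 0.0939
finger_force: 0.0
```

```bash
python3 - <<'E'
from h import *
go([.54,.17,.167],np.radians(102.5))
c=cam("wrist");im=robot.snapshot("wrist");save(im,"w1")
h=np.array([.5446,.1507,.1925]);
for az in (-77.5,):
    a=np.radians(az);d=np.array([-.5*np.cos(a),-.5*np.sin(a),-.866])
    print(proj(c,[h,h+.04*d,h+.1*d,h+.15*d]).round(0).tolist())
print([(np.round(q["extent"]).astype(int).tolist(),round(q["conf"],2)) for q in robot.find_in("brush_mid","wrist")])
E
```

```text
t 2.65 tcp [0.5298 0.1849 0.2618] rpy [-1.799e+02 -1.000e-01  1.024e+02] w 0.0939 F [ 0.8  0.4 -0.6] grip 0.0
  shift [-0.168  0.069  0.948] turn [-0.001 -0.001 -0.001]
[[326.0, 250.0], [325.0, 211.0], [324.0, 165.0], [323.0, 135.0]]
[([164, 64, 167, 110], 0.76), ([325, 180, 38, 158], 0.61)]
```

View pics/w1.png

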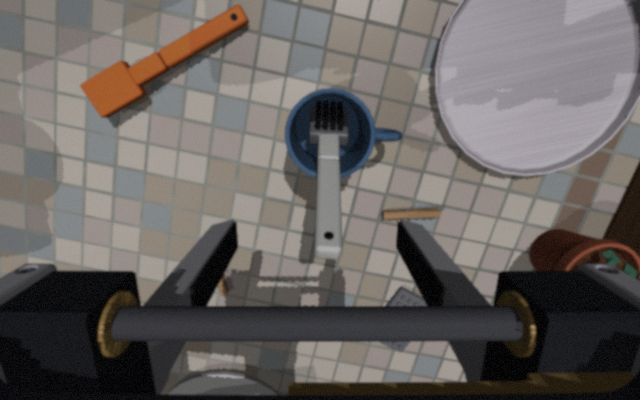

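The wrist view shows the white brush square between the jaws. Its handle end is at (328,252), against a predicted (326,250), and its head is in the mug at (330,115). The orange look-alike is off at (165,60). Descending and gripping now.

>>> servo_tool(plan=[[-0.17, 0.08, 0, 0, 0, 0, 94], [-0.17, 0.08, 0.4, 0, 0, 0, 94], [-0.17, 0.08, 0.7, 0, 0, 0, 94], [-0.17, 0.08, 0.95, 0, 0, 0, 94], [-0.17, 0.08, 0.95, 0, 0, 0, 94], [-0.17, 0.08, 0.95, 0, 0, 0, 10], [-0.17, 0.08, 0.95, 0, 0, 0, 10], [-0.17, 0.08, 0.95, 0, 0, 0, 10], [-0.17, 0.08, 0.95, 0, 0, 0, 10], [-0.17, 0.08, 0.95, 0, 0, 0, 10], [-0.17, 0.08, 0.95, 0, 0, 0, 10], [-0.17, 0.08, 0.95, 0, 0, 0, 10]])

```text
time: 3.75
tool_pos: [0.5412, 0.1704, 0.1681]
ee_rot: [3.14, -0.0, 1.789]
wrist_force: [-0.2, 0.5, 0.6]
width: 0.0505
finger_force: 0.0
```

```bash
python3 -c "
from h import *
go([.54,.17,.29],np.radians(102.5))"
```

```text
t 3.75 tcp [0.5412 0.1704 0.1681] rpy [179.9  -0.  102.5] w 0.0505 F [-0.2  0.5  0.6] grip 0.0
  shift [-1.000e-03 -1.100e-02 -1.219e+00] turn [ 0.001 -0.     0.   ]
```

>>> servo_tool(plan=[[0, 0, 0, 0, 0, 0, 0], [0, 0, 0, 0, 0, 0, 0], [0, 0, 0, 0, 0, 0, 0], [0, 0, 0, 0, 0, 0, 0], [0, 0, 0, 0, 0, 0, 0], [0, 0, 0, 0, 0, 0, 0], [0, 0, 0, 0, 0, 0, 0], [0, 0, 0, 0, 0, 0, 0]])

```text
time: 4.42
tool_pos: [0.5411, 0.1706, 0.1675]
ee_rot: [3.141, -0.0, 1.789]
wrist_force: [1.6, 2.3, -0.5]
width: 0.0217
finger_force: 29.5
```

Gripped: opening 21.7 mm, grip force 29.5 N. Next I'll draw it straight up.

>>> servo_tool(plan=[[0, 0, -0.15, 0, 0, 0, 0], [0, 0, -0.3, 0, 0, 0, 0], [0, 0, -0.5, 0, 0, 0, 0], [0, 0, -0.7, 0, 0, 0, 0], [0, 0, -0.9, 0, 0, 0, 0], [0, 0, -1, 0, 0, 0, 0], [0, 0, -1, 0, 0, 0, 0]])

```text
time: 5.0
tool_pos: [0.5419, 0.1704, 0.2705]
ee_rot: [3.136, 0.0, 1.789]
wrist_force: [0.7, -0.3, -1.3]
width: 0.0216
finger_force: 29.5
```

>>> servo_tool(plan=[[0, 0, -0.15, 0, 0, 0, 0], [0, 0, -0.3, 0, 0, 0, 0], [0, 0, -0.35, 0, 0, 0, 0], [0, 0, -0.35, 0, 0, 0, 0]])

```text
time: 5.33
tool_pos: [0.5412, 0.1704, 0.3029]
ee_rot: [3.14, 0.0, 1.789]
wrist_force: [-0.2, 0.3, -1.3]
width: 0.022
finger_force: 29.5
```

```bash
python3 - <<'E'
from h import *
# contact C, start of arc theta=30: w=.078
u=np.array([.216,-.976,0]);C=np.array([.527,.1025,0])
P=C+.078*u;P[2]=.29
go(P,np.radians(102.5))
c=cam("wrist");im=robot.snapshot("wrist")
s=robot.snapshot("scene")[110:260,290:490]
v=np.zeros((400,800,3),np.uint8);v[:250,:400]=cv2.resize(im,(400,250));v[:300,400:]=cv2.resize(s,(400,300));save(v,"w2")
E
```

```text
t 5.33 tcp [0.5412 0.1704 0.3029] rpy [179.9   0.  102.5] w 0.022 F [-0.2  0.3 -1.3] grip 29.5
  shift [-1.412 -0.286  0.128] turn [0.001 0.    0.   ]
```

View pics/w2.png

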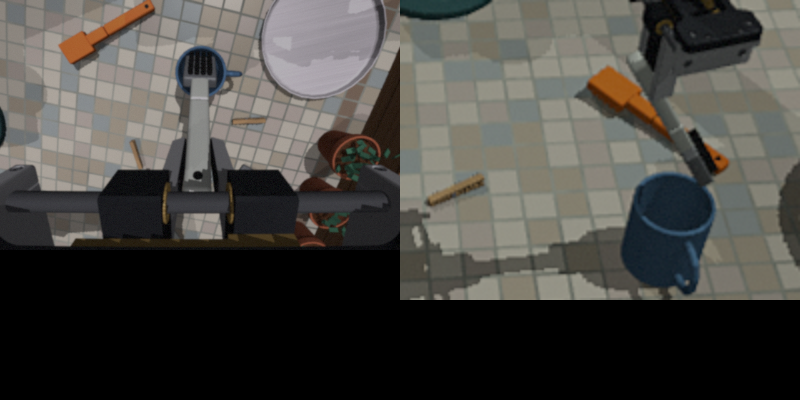

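The scene crop shows the brush clear of the mug at (690,160), still leaning about 30°, and the mug still standing. Moving over the clear patch.

>>> servo_tool(plan=[[-0.2, -0.04, 0, 0, 0, 0, 0], [-0.45, -0.09, 0, 0, 0, 0, 0], [-0.75, -0.15, 0, 0, 0, 0, 0], [-1, -0.2, 0, 0, 0, 0, 0], [-1, -0.2, 0, 0, 0, 0, 0]])

```text
time: 5.85
tool_pos: [0.5427, 0.0644, 0.3006]
ee_rot: [-3.138, 0.002, 1.784]
wrist_force: [0.9, -0.3, -0.8]
width: 0.0217
finger_force: 29.6
```

>>> servo_tool(plan=[[-0.2, -0.04, 0, 0, 0, 0, 0], [-0.41, -0.09, 0.1, 0, 0, 0, 0], [-0.41, -0.09, 0.4, 0, 0, 0, 0], [-0.41, -0.09, 0.7, 0, 0, 0, 0], [-0.41, -0.09, 1, 0, 0, 0, 0], [-0.41, -0.09, 1, 0, 0, 0, 0], [-0.41, -0.09, 1, 0, 0, 0, 0]])

```text
time: 6.43
tool_pos: [0.5415, 0.027, 0.1996]
ee_rot: [-3.135, -0.002, 1.79]
wrist_force: [0.6, -1.2, -1.3]
width: 0.0216
finger_force: 29.6
```

```bash
python3 - <<'E'
from h import *
u=np.array([.216,-.976,0]);C=np.array([.527,.1025,0])
o=robot.get_obs()
for n in ("wrist",):
    c=cam(n);im=robot.snapshot(n);save(im[:, 220:420],"w3")
# predicted pixel of head front edges for lean angles, and handle end
p=o["tool_pos"]-[0,0,.009]
for th in (20,25,30,35,40):
    t=np.radians(th);a=np.sin(t)*u+np.array([0,0,np.cos(t)]);n_=-np.cos(t)*u+np.array([0,0,np.sin(t)])
    print(th,proj(c,[p+.04*a,p-.17*a,p-.17*a+.008*n_,p-.11*a+.008*n_]).round(0).tolist(), "low",(p-.17*a-.008*n_)[2].round(4))
for th in (30,40,50,60,70,80,85,90):
    t=np.radians(th);P=C+(.17*np.sin(t)-.008*np.cos(t))*u;P[2]=.17*np.cos(t)+.008*np.sin(t)+.009;print(th);go(P,np.radians(102.5))
E
```

```text
20 [[317.0, 299.0], [318.0, 119.0], [318.0, 111.0], [318.0, 138.0]] low 0.0281
25 [[317.0, 303.0], [318.0, 104.0], [318.0, 97.0], [318.0, 128.0]] low 0.0332
30 [[317.0, 306.0], [318.0, 90.0], [318.0, 82.0], [318.0, 118.0]] low 0.0394
35 [[317.0, 309.0], [318.0, 75.0], [318.0, 67.0], [318.0, 109.0]] low 0.0468
40 [[317.0, 311.0], [318.0, 60.0], [318.0, 52.0], [318.0, 99.0]] low 0.0552
30
t 6.48 tcp [0.543  0.0269 0.2024] rpy [-179.9   -0.   102.5] w 0.022 F [-0.5 -0.5 -0.5] grip 29.6
  shift [-0.008  0.007  0.422] turn [-0.001 -0.     0.001]
40
t 6.48 tcp [0.543  0.0269 0.2024] rpy [-179.9   -0.   102.5] w 0.022 F [-0.5 -0.5 -0.5] grip 29.6
  shift [-0.258  0.007  0.58 ] turn [-0.001 -0.     0.001]
50
t 6.48 tcp [0.543  0.0269 0.2024] rpy [-179.9   -0.   102.5] w 0.022 F [-0.5 -0.5 -0.5] grip 29.6
  shift [-0.478  0.007  0.78 ] turn [-0.001 -0.     0.001]
60
t 6.48 tcp [0.543  0.0269 0.2024] rpy [-179.9   -0.   102.5] w 0.022 F [-0.5 -0.5 -0.5] grip 29.6
  shift [-0.659  0.007  1.014] turn [-0.001 -0.     0.001]
70
t 6.48 tcp [0.543  0.0269 0.2024] rpy [-179.9   -0.   102.5] w 0.022 F [-0.5 -0.5 -0.5] grip 29.6
  shift [-0.797  0.007  1.277] turn [-0.001 -0.     0.001]
80
t 6.48 tcp [0.543  0.0269 0.2024] rpy [-179.9   -0.   102.5] w 0.022 F [-0.5 -0.5 -0.5] grip 29.6
  shift [-0.888  0.007  1.56 ] turn [-0.001 -0.     0.001]
85
t 6.48 tcp [0.543  0.0269 0.2024] rpy [-179.9   -0.   102.5] w 0.022 F [-0.5 -0.5 -0.5] grip 29.6
  shift [-0.914  0.007  1.706] turn [-0.001 -0.     0.001]
90
t 6.48 tcp [0.543  0.0269 0.2024] rpy [-179.9   -0.   102.5] w 0.022 F [-0.5 -0.5 -0.5] grip 29.6
  shift [-0.927  0.008  1.854] turn [-0.001 -0.     0.001]
```

View pics/w3.png

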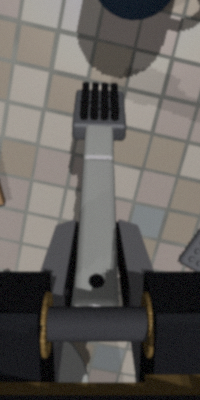

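The wrist crop shows the head end at row ~83, which matches the model at a 30° lean. Next, touch down and arc.

>>> servo_tool(plan=[[0, 0.01, 0.2, 0, 0, 0, 0], [0, 0.01, 0.35, 0, 0, 0, 0], [-0.01, 0.01, 0.43, 0, 0, 0, 0], [-0.07, 0.01, 0.47, 0, 0, 0, 0], [-0.13, 0.01, 0.51, 0, 0, 0, 0], [-0.2, 0.01, 0.55, 0, 0, 0, 0], [-0.26, 0.01, 0.59, 0, 0, 0, 0], [-0.37, 0.01, 0.69, 0, 0, 0, 0], [-0.48, 0.01, 0.79, 0, 0, 0, 0]])

```text
time: 7.23
tool_pos: [0.5564, -0.0219, 0.1252]
ee_rot: [3.137, 0.003, 1.789]
wrist_force: [1.1, -1.4, 3.2]
width: 0.0217
finger_force: 30.0
```

```bash
python3 - <<'E'
from h import *
u=np.array([.216,-.976,0]);C=np.array([.527,.1025,0])
o=robot.get_obs()
c=cam("wrist");im=robot.snapshot("wrist");save(im[:, 220:420],"w4")
p=o["tool_pos"]-[0,0,.009]
for th in (30,40,50,60):
    t=np.radians(th);a=np.sin(t)*u+np.array([0,0,np.cos(t)]);n_=-np.cos(t)*u+np.array([0,0,np.sin(t)])
    print(th,proj(c,[p+.04*a,p-.17*a+.008*n_,p-.11*a+.008*n_]).round(0).tolist(), "low",(p-.17*a-.008*n_)[2].round(4))
for th in (60,70,80,85,90):
    t=np.radians(th);P=C+(.17*np.sin(t)-.008*np.cos(t))*u;P[2]=.17*np.cos(t)+.008*np.sin(t)+.009;go(P,np.radians(102.5))
E
```

```text
30 [[317.0, 306.0], [316.0, 81.0], [316.0, 118.0]] low -0.0351
40 [[317.0, 311.0], [316.0, 51.0], [316.0, 98.0]] low -0.0192
50 [[317.0, 314.0], [316.0, 19.0], [316.0, 79.0]] low 0.0007
60 [[317.0, 313.0], [316.0, -15.0], [316.0, 61.0]] low 0.0242
t 7.28 tcp [ 0.5554 -0.0239  0.1221] rpy [180.    0.2 102.4] w 0.0214 F [ 2.2 -3.5  3.1] grip 30.0
  shift [-0.136 -0.004  0.212] turn [ 0.     0.002 -0.001]
t 7.28 tcp [ 0.5554 -0.0239  0.1221] rpy [180.    0.2 102.4] w 0.0214 F [ 2.2 -3.5  3.1] grip 30.0
  shift [-0.273 -0.004  0.475] turn [ 0.     0.002 -0.001]
t 7.28 tcp [ 0.5554 -0.0239  0.1221] rpy [180.    0.2 102.4] w 0.0214 F [ 2.2 -3.5  3.1] grip 30.0
  shift [-0.362 -0.004  0.758] turn [ 0.     0.002 -0.001]
t 7.28 tcp [ 0.5554 -0.0239  0.1221] rpy [180.    0.2 102.4] w 0.0214 F [ 2.2 -3.5  3.1] grip 30.0
  shift [-0.388 -0.004  0.904] turn [ 0.     0.002 -0.001]
t 7.28 tcp [ 0.5554 -0.0239  0.1221] rpy [180.    0.2 102.4] w 0.0214 F [ 2.2 -3.5  3.1] grip 30.0
  shift [-0.401 -0.004  1.052] turn [ 0.     0.002 -0.001]
```

View pics/w4.png

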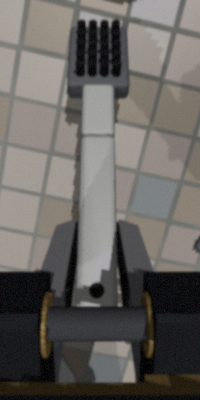

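The brush is swinging: the head end is at row ~22, about 50°, as the model predicts, with a force of only a few N. Continuing the arc.

>>> servo_tool(plan=[[-0.07, 0, 0.1, 0, 0, 0, 0], [-0.14, 0, 0.21, 0, 0, 0, 0], [-0.21, 0, 0.34, 0, 0, 0, 0], [-0.27, 0, 0.47, 0, 0, 0, 0], [-0.32, 0, 0.61, 0, 0, 0, 0], [-0.36, 0, 0.75, 0, 0, 0, 0], [-0.38, 0, 0.86, 0, 0, 0, 0], [-0.4, 0, 0.94, 0, 0, 0, 0], [-0.4, 0, 0.99, 0, 0, 0, 0], [-0.4, 0, 0.99, 0, 0, 0, 0], [-0.4, 0, 0.99, 0, 0, 0, 0]])

```text
time: 8.2
tool_pos: [0.5626, -0.0587, 0.0239]
ee_rot: [-3.14, -0.001, 1.79]
wrist_force: [0.3, -0.3, -0.7]
width: 0.0215
finger_force: 30.0
```

```bash
python3 - <<'E'
from h import *
go([.5637,-.0634,.0185],np.radians(102.5))
E
```

```text
t 8.2 tcp [ 0.5626 -0.0587  0.0239] rpy [-1.799e+02 -1.000e-01  1.026e+02] w 0.0215 F [ 0.3 -0.3 -0.7] grip 30.0
  shift [-0.048  0.001  0.054] turn [-0.001 -0.001  0.001]
```

>>> servo_tool(plan=[[0, 0, 0.02, 0, 0, 0, 0], [0, 0, 0.04, 0, 0, 0, 0], [0, 0, 0.04, 0, 0, 0, 0], [0, 0, 0.04, 0, 0, 0, 0]])

```text
time: 8.53
tool_pos: [0.5634, -0.059, 0.0209]
ee_rot: [3.141, -0.0, 1.79]
wrist_force: [-0.8, -0.9, 0.9]
width: 0.0216
finger_force: 30.0
```

```bash
python3 - <<'E'
from h import *
go([.5637,-.0634,.0185],np.radians(102.5))
s=robot.snapshot("scene");c=cam("scene")
q=proj(c,[[.55,0,0]])[0].astype(int);print(q)
s=cv2.resize(s[q[1]-60:q[1]+60,q[0]-90:q[0]+90],(540,360),interpolation=cv2.INTER_CUBIC);save(s,"s5")
E
```

```text
t 8.53 tcp [ 0.5634 -0.059   0.0209] rpy [180.   -0.  102.5] w 0.0216 F [-0.8 -0.9  0.9] grip 30.0
  shift [-0.043 -0.007  0.024] turn [ 0. -0.  0.]
[321 249]
```

View pics/s5.png

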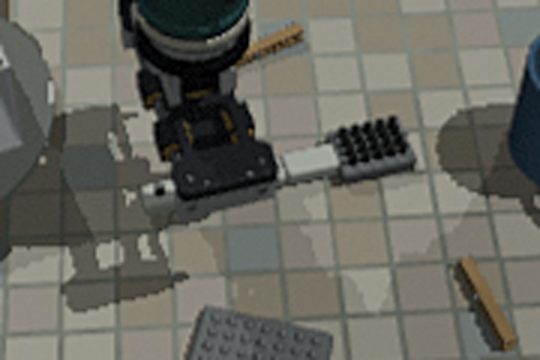

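The brush lies nearly flat, head to the right at (375,148), nubs up, clear of the pad and pegs. I'll lower the last 2 mm and release.

>>> servo_tool(plan=[[0, 0, 0.01, 0, 0, 0, 0], [0, 0, 0.022, 0, 0, 0, 0], [0, 0, 0.022, 0, 0, 0, 0], [0, 0, 0.022, 0, 0, 0, 0]])

```text
time: 8.92
tool_pos: [0.5634, -0.0593, 0.0183]
ee_rot: [3.141, 0.0, 1.789]
wrist_force: [0.1, -0.2, 0.8]
width: 0.0214
finger_force: 30.0
```

>>> servo_tool(plan=[[0, 0, 0, 0, 0, 0, 30], [0, 0, 0, 0, 0, 0, 40], [0, 0, 0, 0, 0, 0, 94], [0, 0, 0, 0, 0, 0, 94], [0, 0, 0, 0, 0, 0, 94], [0, 0, 0, 0, 0, 0, 94]])

```text
time: 9.42
tool_pos: [0.5632, -0.0592, 0.0182]
ee_rot: [-3.141, -0.0, 1.789]
wrist_force: [-0.9, 0.7, -0.2]
width: 0.0583
finger_force: 0.0
```

>>> servo_tool(plan=[[0, 0, -0.3, 0, 0, 0, 80], [0, 0, -0.6, 0, 0, 0, 80], [0, 0, -1, 0, 0, 0, 80], [0, 0, -1, 0, 0, 0, 80], [0, 0, -1, 0, 0, 0, 80]])

```text
time: 9.83
tool_pos: [0.5654, -0.0597, 0.122]
ee_rot: [3.135, 0.003, 1.789]
wrist_force: [-0.2, -0.6, 0.0]
width: 0.0801
finger_force: 0.0
```

```bash
python3 - <<'E'
from h import *
go([.534,.072,.119],np.radians(102.5))
c=cam("wrist");im=robot.snapshot("wrist");save(im,"w6")
u=np.array([.216,-.976,0]);C=np.array([.527,.1025,0])
print(proj(c,[C+[0,0,.016],C+.06*u+[0,0,.016],C+.21*u+[0,0,.016]]).round(0).tolist())
print([(np.round(q["extent"]).astype(int).tolist(),round(q["conf"],2)) for q in robot.find_in("brush_mid","wrist")])
E
```

```text
t 9.83 tcp [ 0.5654 -0.0597  0.122 ] rpy [179.6   0.2 102.5] w 0.0801 F [-0.2 -0.6  0. ] grip 0.0
  shift [ 1.354 -0.021  0.026] turn [0.004 0.002 0.   ]
[[313.0, -30.0], [313.0, 58.0], [313.0, 238.0]]
[([314, 118, 59, 237], 0.94)]
```

View pics/w6.png

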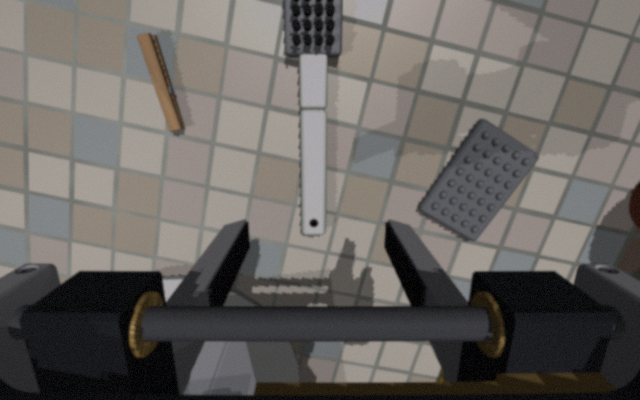

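The brush lies flat, nubs up: its head starts at row 58 (as predicted) and its handle end is at row 236. The pad and peg have not moved. Next I'll take it by the head.

>>> servo_tool(plan=[[0.3, 0, 0, 0, 0, 0, 80], [0.7, -0.01, 0, 0, 0, 0, 80], [1, -0.02, 0, 0, 0, 0, 80], [1, -0.02, 0, 0, 0, 0, 80]])

```text
time: 10.27
tool_pos: [0.5367, 0.0425, 0.1156]
ee_rot: [-3.137, -0.004, 1.794]
wrist_force: [0.5, -1.4, -0.7]
width: 0.0799
finger_force: 0.0
```

>>> servo_tool(plan=[[0.2, 0, 0, 0, 0, 0, 80], [0.36, 0, 0, 0, 0, 0, 80], [0.36, 0, 0.2, 0, 0, 0, 80], [0.36, 0, 0.2, 0, 0, 0, 80]])

```text
time: 10.6
tool_pos: [0.5287, 0.0732, 0.0934]
ee_rot: [-3.133, -0.001, 1.791]
wrist_force: [-1.0, 0.2, -0.2]
width: 0.0799
finger_force: 0.0
```

```bash
python3 - <<'E'
from h import *
u=np.array([.216,-.976,0]);C=np.array([.527,.1025,0])
P=C+.03*u;P[2]=.0195
go(P,np.radians(102.5))
c=cam("wrist");im=robot.snapshot("wrist")
print(proj(c,[C+[0,0,.016],C+.06*u+[0,0,.016],C+.105*u+[0,0,.016]]).round(0).tolist())
print([(np.round(q["extent"]).astype(int).tolist(),round(q["conf"],2)) for q in robot.find_in("brush_mid","wrist")])
E
```

```text
t 10.6 tcp [0.5287 0.0732 0.0934] rpy [-1.795e+02 -1.000e-01  1.026e+02] w 0.0799 F [-1.   0.2 -0.2] grip 0.0
  shift [-0.011  0.053  0.738] turn [-0.006 -0.001  0.001]
[[324.0, 165.0], [324.0, 240.0], [323.0, 290.0]]
[([325, 270, 60, 223], 0.92), ([322, 198, 637, 396], 0.28)]
```

>>> servo_tool(plan=[[-0.01, 0.05, 0.2, 0, 0, 0, 70], [-0.01, 0.05, 0.45, 0, 0, 0, 70], [-0.01, 0.05, 0.65, 0, 0, 0, 70], [-0.01, 0.05, 0.72, 0, 0, 0, 70], [-0.01, 0.05, 0.72, 0, 0, 0, 70], [-0.01, 0.05, 0.72, 0, 0, 0, 70]])

```text
time: 11.2
tool_pos: [0.5373, 0.0727, 0.0268]
ee_rot: [3.141, 0.0, 1.789]
wrist_force: [0.6, -0.3, -0.0]
width: 0.0701
finger_force: 0.0
```

```bash
python3 - <<'E'
from h import *
u=np.array([.216,-.976,0]);C=np.array([.527,.1025,0])
P=C+.03*u;P[2]=.0195
go(P,np.radians(102.5))
E
```

```text
t 11.2 tcp [0.5373 0.0727 0.0268] rpy [180.    0.  102.5] w 0.0701 F [ 0.6 -0.3 -0. ] grip 0.0
  shift [ 0.013 -0.036  0.073] turn [ 0.  0. -0.]
```

>>> servo_tool(plan=[[0.01, -0.035, 0.07, 0, 0, 0, 70], [0.01, -0.035, 0.07, 0, 0, 0, 70], [0.01, -0.035, 0.07, 0, 0, 0, 20], [0.01, -0.035, 0.07, 0, 0, 0, 20], [0.01, -0.035, 0.07, 0, 0, 0, 20], [0.01, -0.035, 0.07, 0, 0, 0, 20], [0.01, -0.035, 0.07, 0, 0, 0, 20], [0.01, -0.035, 0.07, 0, 0, 0, 20], [0.01, -0.035, 0.07, 0, 0, 0, 20], [0.01, -0.035, 0.07, 0, 0, 0, 20]])

```text
time: 12.03
tool_pos: [0.5336, 0.0735, 0.0197]
ee_rot: [3.141, 0.0, 1.789]
wrist_force: [-0.3, 0.5, 2.7]
width: 0.0436
finger_force: 30.0
```

>>> servo_tool(plan=[[0, 0, -0.1, 0, 0, 0, 20], [0, 0, -0.3, 0, 0, 0, 20], [0, 0, -0.6, 0, 0, 0, 20], [0, 0, -0.9, 0, 0, 0, 20], [0, 0, -1, 0, 0, 0, 20]])

```text
time: 12.45
tool_pos: [0.5357, 0.0736, 0.1246]
ee_rot: [3.134, 0.001, 1.789]
wrist_force: [1.3, 0.1, -0.2]
width: 0.0436
finger_force: 30.0
```

>>> servo_tool(plan=[[0, 0, -0.3, 0, 0, 0.06, 20], [0, 0, -0.6, 0, 0, 0.12, 20], [0, 0, -0.9, 0, 0, 0.18, 20], [0, 0, -1, 0, 0, 0.24, 20], [0, 0, -1, 0, 0, 0.3, 20], [0, 0, -1, 0, 0, 0.3, 20]])

```text
time: 12.95
tool_pos: [0.5336, 0.0734, 0.22]
ee_rot: [3.14, -0.001, 1.317]
wrist_force: [-0.7, -0.4, -1.1]
width: 0.0435
finger_force: 30.0
```

```bash
python3 - <<'E'
from h import *
robot.snapshot("scene")
go([.50,-.05,.36],np.radians(-6))
print(robot.get_obs()["joint_positions"].round(3))
print([(np.round(q["extent"]).astype(int).tolist(),round(q["conf"],2)) for q in robot.find_in("brush_mid","scene")])
E
```

```text
t 13.0 tcp [0.5331 0.0734 0.2188] rpy [-180.     0.    75.6] w 0.0435 F [-0.5 -0.6  0.2] grip 30.0
  shift [-1.277 -0.015 -1.412] turn [-0.     0.     0.907]
[0.031 0.062 1.405 0.    1.675 0.282]
[([418, 170, 66, 53], 0.95), ([324, 179, 106, 28], 0.7)]
```

>>> servo_tool(plan=[[-0.1, 0, -0.1, 0, 0, 0.06, 20], [-0.2, 0, -0.3, 0, 0, 0.13, 20], [-0.3, 0, -0.5, 0, 0, 0.2, 20], [-0.4, 0, -0.7, 0, 0, 0.27, 20], [-0.5, 0, -0.9, 0, 0, 0.34, 20], [-0.6, 0, -1, 0, 0, 0.41, 20], [-0.7, 0, -1, 0, 0, 0.48, 20], [-0.8, 0, -1, 0, 0, 0.55, 20], [-0.9, 0, -1, 0, 0, 0.62, 20], [-1, 0, -1, 0, 0, 0.69, 20], [-1, 0, -1, 0, 0, 0.77, 20], [-1, 0, -1, 0, 0, 0.84, 20]])

```text
time: 14.05
tool_pos: [0.5078, -0.024, 0.3177]
ee_rot: [-3.141, 0.003, -0.006]
wrist_force: [-0.6, -0.5, 0.2]
width: 0.0441
finger_force: 30.0
```

```bash
python3 - <<'E'
from h import *
o=robot.get_obs();print(o["joint_positions"].round(3),o["tool_pos"],np.degrees(o["ee_rot"]))
phi=np.radians(-6)
rad=np.array([np.cos(phi),np.sin(phi),0]);up=np.array([0,0,1.])
def Rt(phi,lean):
    rad=np.array([np.cos(phi),np.sin(phi),0]);t=np.radians(lean)
    x=np.cos(t)*up+np.sin(t)*rad;z=np.cos(t)*rad-np.sin(t)*up;return R.from_matrix(np.stack([x,np.cross(z,x),z],1))
go([.50,-.08,.36],Rt=Rt(phi,10))
E
```

```text
[-0.159 -0.003  1.277 -0.     1.87   1.418] [ 0.50779796 -0.02397658  0.31771266] [-1.79975921e+02  1.57486680e-01 -3.57771024e-01]
t 14.05 tcp [ 0.5078 -0.024   0.3177] rpy [-180.     0.2   -0.4] w 0.0441 F [-0.6 -0.5  0.2] grip 30.0
  shift [-0.076  0.561 -0.423] turn [-0.044  0.89   0.052]
```

>>> servo_tool(plan=[[0, 0, -0.1, 0, 0.07, 0, 20], [0, 0.1, -0.2, 0, 0.14, 0, 20], [0, 0.2, -0.3, 0, 0.22, 0, 20], [0, 0.3, -0.4, 0, 0.29, 0, 20], [0, 0.3, -0.4, 0, 0.36, 0, 20], [0, 0.3, -0.4, 0, 0.43, 0, 20], [0, 0.3, -0.4, 0, 0.5, 0, 20], [0, 0.3, -0.4, 0, 0.58, 0, 20], [0, 0.3, -0.4, 0, 0.65, 0, 20], [0, 0.3, -0.4, 0, 0.72, 0, 20], [0, 0.3, -0.4, 0, 0.79, 0, 20], [0, 0.3, -0.4, 0, 0.87, 0, 20]])

```text
time: 15.05
tool_pos: [0.5229, -0.0565, 0.3539]
ee_rot: [-3.138, -1.325, 0.004]
wrist_force: [0.6, 0.7, -0.8]
width: 0.0439
finger_force: 30.0
```

```bash
cat >> h.py <<'E'
up=np.array([0,0,1.])
def Rst(phi,lean):
    rad=np.array([np.cos(phi),np.sin(phi),0]);t=np.radians(lean)
    x=np.cos(t)*up+np.sin(t)*rad;z=np.cos(t)*rad-np.sin(t)*up;return R.from_matrix(np.stack([x,np.cross(z,x),z],1))
E
python3 - <<'E'
from h import *
o=robot.get_obs();print(o["joint_positions"].round(3))
R0=R.from_euler('xyz',o["ee_rot"]).as_matrix();print(R0.round(3))
go([.496,-.231,.33],Rt=Rst(np.radians(-25),10))
for n in("scene","top"):
    save(robot.snapshot(n),n+"7");c=cam(n)
    a=R0[:,0];p=o["tool_pos"]+R0[:,2]*.0115
    P=np.array([p+.03*a,p-.03*a,p-.18*a]);print("pred head/neck/handle end",proj(c,P).round(0).tolist())
    print([(np.round(q["extent"]).astype(int).tolist(),round(q["conf"],2)) for q in robot.find_in("brush_mid",n)])
    print("slot/tt",[(np.round(q["extent"]).astype(int).tolist(),round(q["conf"],2)) for t in("slot","turntable") for q in robot.find_in(t,n)])
E
```

```text
[-0.564 -0.756  2.215  1.006  0.67   0.526]
[[ 0.243  0.007  0.97 ]
 [ 0.001 -1.     0.007]
 [ 0.97  -0.001 -0.243]]
t 15.05 tcp [ 0.5229 -0.0565  0.3539] rpy [-179.8  -75.9    0.2] w 0.0439 F [ 0.6  0.7 -0.8] grip 30.0
  shift [-0.299  1.743 -0.216] turn [-0.276  0.045  0.058]
pred head/neck/handle end [[295.0, 121.0], [295.0, 140.0], [295.0, 179.0]]
[([419, 169, 67, 57], 0.88), ([296, 148, 29, 66], 0.59)]
slot/tt [([201, 217, 102, 104], 0.88), ([199, 218, 104, 102], 0.7)]
pred head/neck/handle end [[335.0, 170.0], [334.0, 184.0], [332.0, 210.0]]
[([416, 222, 94, 86], 0.66), ([336, 190, 27, 46], 0.58)]
slot/tt [([417, 221, 90, 84], 0.59), ([335, 188, 20, 43], 0.29), ([220, 194, 40, 52], 0.74), ([417, 220, 85, 91], 0.67)]
```

```bash
cat > fk.py <<'E'
import numpy as np
from scipy.optimize import least_squares
from scipy.spatial.transform import Rotation as R
lo=np.array([-3.1,-.76,.27,-1.08,.17,-2.57]);hi=np.array([3.1,2.03,2.55,4.22,2.65,2.57])
def fk(q,p):
    h,L1,L2,D,e,b1,b2,r0=p
    y=lambda a:R.from_euler('y',a);z=lambda a:R.from_euler('z',a)
    A=z(q[0]);x=np.array([0,0,h])
    A2=A*y(q[1]);x=x+A2.apply([0,b1,L1])+A.apply([r0,0,0])
    A3=A2*y(q[2]);x=x+A3.apply([e,0,0]);A4=A3*z(q[3]);x=x+A4.apply([0,b2,L2])
    A5=A4*y(q[4]);x=x+A5.apply([0,0,D]);return x,A5*z(q[5])
data=[([1.10192,.08794,1.37222,-0.00003,1.68358,-.10307],[.1967,.5136,.2225],[180,0,159.04]),
([.031,.062,1.405,0,1.675,.282],[.5331,.0734,.2188],[180,0,75.6]),
([-.159,-.003,1.277,0,1.87,1.418],[.5078,-.024,.3177],[-180,.16,-.36]),
([-.564,-.756,2.215,1.006,.67,.526],[.5229,-.0565,.3539],[-179.8,-75.9,.2])]
E
python3 - <<'E'
from fk import *
for q,x,e in data:
    T=R.from_euler('xyz',e,degrees=True);_,Q=fk(q,np.zeros(8));print((T.inv()*Q).as_rotvec(degrees=True).round(1),(Q.inv()*T).as_euler('xyz',degrees=True).round(1))
f=lambda p:np.concatenate([fk(q,p)[0]-x for q,x,e in data]+[1e-3*(p-[.3,.4,.35,.25,0,0,0,0])])
s=least_squares(f,[.3,.4,.35,.25,0,.03,.03,0]);print(s.x.round(4),(s.fun[:12]*1e3).round(1))
print(robot.get_obs()["joint_positions"]) if 0 else None
E
```

```text
[  0.1   0.1 -90. ] [-0.1 -0.  90. ]
[  0.   0. -90.] [-0.  0. 90.]
[ -0.   0. -90.] [-0. -0. 90.]
[ -0.   0. -90.] [-0. -0. 90.]
[ 0.1513  0.449   0.4963  0.3333  0.0988  0.0572 -0.0005  0.0039] [-0.2 -0.2 -0.6  0.3 -0.1  0.5  0.   0.   0.  -0.   0.   0. ]
```

```bash
cat > ik.py <<'E'
from h import *
from fk import fk,lo,hi
from scipy.optimize import least_squares
pr=np.array([.1513,.449,.4963,.3333,.0988,.0572,-.0005,.0039])
def ik(P,Rt,q0):
    def f(q):
        x,Q=fk(q,pr);Q=Q*R.from_euler('z',np.pi/2)
        return np.r_[x-P,.3*(Rt.inv()*Q).as_rotvec()]
    return least_squares(f,np.clip(q0,lo+.01,hi-.01),bounds=(lo,hi))
def pose(phi,lean,B,dz=0):
    Q=Rst(np.radians(phi),lean);M=Q.as_matrix();P=np.array(B)+.18*M[:,0]-.0115*M[:,2]+[0,0,dz];return P,Q
E
python3 - <<'E'
from ik import *
q0=robot.get_obs()["joint_positions"]
B=[.496,-.231,.022]
for phi in(40,20,0,-25,-45,-69):
  for lean in(0,10,20):
    best=[]
    for dz in(0,.11):
        P,Q=pose(phi,lean,B,dz)
        ss=[ik(P,Q,s) for s in(q0,[-.3,.2,1.5,0,.6,1.57],[-.6,-.3,2,.8,.6,.6],[-.3,-.3,2.2,-.8,.5,2.3])]
        s=min(ss,key=lambda s:s.cost+1e-9*np.abs(s.x[3]));best.append((s.x.round(2).tolist(),round(float(np.abs(s.fun).max()*1e3),1)))
    print(phi,lean,best)
E
```

```text
40 0 [([-1.21, 0.36, 1.84, 1.37, 1.84, -0.65], 0.0), ([-1.21, 0.18, 1.78, 1.44, 1.88, -0.41], 0.0)]
40 10 [([-1.14, 0.24, 1.83, 1.29, 1.71, -0.55], 0.0), ([-1.14, 0.1, 1.75, 1.33, 1.78, -0.32], 0.0)]
40 20 [([-1.05, 0.16, 1.81, 1.18, 1.59, -0.44], 0.0), ([-1.05, 0.04, 1.7, 1.19, 1.68, -0.22], 0.0)]
20 0 [([-1.26, 0.14, 2.12, 1.55, 1.6, -0.69], 0.0), ([-1.26, -0.08, 2.06, 1.56, 1.61, -0.41], 0.0)]
20 10 [([-1.17, 0.03, 2.08, 1.45, 1.43, -0.53], 0.0), ([-1.17, -0.15, 1.98, 1.42, 1.47, -0.25], 0.0)]
20 20 [([-1.05, -0.04, 2.02, 1.31, 1.28, -0.35], 0.0), ([-1.05, -0.17, 1.9, 1.24, 1.36, -0.09], 0.0)]
0 0 [([-1.2, -0.11, 2.38, 1.82, 1.29, -0.73], 0.0), ([-1.2, -0.39, 2.29, 1.7, 1.22, -0.35], 0.0)]
0 10 [([-1.08, -0.21, 2.3, 1.66, 1.06, -0.49], 0.0), ([-1.08, -0.41, 2.18, 1.48, 1.06, -0.13], 0.0)]
0 20 [([-0.95, -0.23, 2.19, 1.43, 0.89, -0.22], 0.0), ([-0.95, -0.37, 2.05, 1.22, 0.96, 0.12], 0.0)]
-25 0 [([-0.72, -0.35, 2.55, 2.67, 0.68, -1.2], 0.0), ([-0.72, -0.67, 2.43, 2.14, 0.34, -0.6], 0.0)]
-25 10 [([-0.68, -0.4, 2.42, 2.4, 0.36, -0.91], 0.0), ([-0.68, -0.6, 2.28, 1.28, 0.25, 0.26], 0.0)]
-25 20 [([-0.64, -0.36, 2.28, 1.53, 0.19, -0.03], 0.0), ([-0.64, -0.5, 2.13, 0.57, 0.35, 0.96], 0.0)]
-45 0 [([-0.18, -0.18, 2.44, 3.97, 0.88, -2.18], 0.0), ([-0.2, -0.46, 2.36, 4.22, 0.66, -2.56], 6.5)]
-45 10 [([-0.26, -0.27, 2.34, 4.22, 0.59, -2.47], 1.0), ([-0.4, -0.57, 2.2, -0.96, 0.36, 2.57], 24.4)]
-45 20 [([-0.46, -0.36, 2.2, -0.9, 0.29, 2.57], 25.4), ([-0.35, -0.43, 2.07, -0.91, 0.5, 2.57], 4.9)]
-69 0 [([-0.45, -0.68, 2.35, -0.95, 0.41, 2.57], 120.6), ([-0.28, -0.62, 2.13, -1.03, 0.7, 2.57], 97.0)]
-69 10 [([-0.4, -0.48, 2.17, -0.87, 0.58, 2.57], 90.5), ([-0.28, -0.46, 1.99, -0.94, 0.82, 2.57], 68.1)]
-69 20 [([-0.4, -0.32, 2.04, -0.8, 0.69, 2.57], 69.6), ([-0.3, -0.34, 1.88, -0.86, 0.9, 2.57], 49.6)]
```

```bash
python3 - <<'E'
from ik import *
B=[.501,-.231,.022]
q=robot.get_obs()["joint_positions"]
P1,Q1=pose(20,10,B,.14);P0=robot.get_obs()["tool_pos"];print(P1)
for P,ph in((P0+[0,-.03,0],8),(P0+[-.0,-.09,0],20),(P1,20)):
    Q=Rst(np.radians(ph),10);s=ik(P,Q,q);q=s.x;print(q.round(2),np.abs(s.fun).max().round(4))
go(P1,Rt=Q1)
E
```

```text
[ 0.51972937 -0.22418307  0.34126235]
[-0.83 -0.65  2.2   1.35  0.98  0.14] 0.0
[-1.05 -0.35  2.03  1.41  1.38 -0.08] 0.0
[-1.15 -0.17  1.94  1.41  1.47 -0.18] 0.0
t 15.45 tcp [ 0.5237 -0.0554  0.3615] rpy [179.6 -76.1   1. ] w 0.0438 F [-0.4 -0.7  0.1] grip 30.0
  shift [-0.213  1.687 -0.006] turn [ 0.211  0.043 -0.043]
```

>>> servo_tool(plan=[[0, 0.12, 0, 0.03, 0.01, -0.01, 20], [0, 0.24, 0, 0.06, 0.01, -0.01, 20], [0, 0.36, 0, 0.1, 0.02, -0.02, 20], [0, 0.48, 0, 0.13, 0.02, -0.02, 20], [0, 0.6, 0, 0.17, 0.03, -0.03, 20], [0, 0.7, 0, 0.19, 0.04, -0.04, 20], [0, 0.75, 0, 0.21, 0.04, -0.04, 20], [0, 0.75, 0, 0.21, 0.04, -0.04, 20]])

```text
time: 16.12
tool_pos: [0.5248, -0.1336, 0.3588]
ee_rot: [-3.092, -1.389, 0.294]
wrist_force: [-0.1, -0.6, -0.8]
width: 0.0438
finger_force: 30.0
```

```bash
python3 - <<'E'
from ik import *
print(robot.get_obs()["joint_positions"].round(3))
P1,Q1=pose(20,10,[.501,-.231,.022],.14)
go(P1,Rt=Q1)
E
```

```text
[-1.022 -0.378  2.051  1.407  1.352 -0.056]
t 16.12 tcp [ 0.5248 -0.1336  0.3588] rpy [-177.2  -79.6   16.9] w 0.0438 F [-0.1 -0.6 -0.8] grip 30.0
  shift [-0.228  0.838 -0.316] turn [ 0.003  0.004 -0.006]
```

>>> servo_tool(plan=[[-0.02, 0.15, -0.05, 0, 0, 0, 20], [-0.04, 0.3, -0.11, 0, 0, 0, 20], [-0.06, 0.45, -0.17, 0, 0, 0, 20], [-0.1, 0.6, -0.22, 0, 0, 0, 20], [-0.15, 0.72, -0.28, 0, 0, 0, 20], [-0.2, 0.84, -0.32, 0, 0, 0, 20], [-0.2, 0.84, -0.32, 0, 0, 0, 20], [-0.2, 0.84, -0.32, 0, 0, 0, 20]])

```text
time: 16.78
tool_pos: [0.5197, -0.221, 0.3441]
ee_rot: [-3.095, -1.39, 0.3]
wrist_force: [-0.2, -1.2, -1.2]
width: 0.0433
finger_force: 30.0
```

```bash
python3 - <<'E'
from ik import *
o=robot.get_obs();print(o["joint_positions"].round(3))
P1,Q1=pose(20,10,[.501,-.231,.022],.0)
go(P1,Rt=Q1)
M=R.from_euler('xyz',o["ee_rot"]).as_matrix();p=o["tool_pos"]+.0115*M[:,2];S=np.array([.497,-.2325,.114])
t=np.radians(21.5);ex=np.array([np.cos(t),np.sin(t),0]);ey=np.array([-np.sin(t),np.cos(t),0])
cor=[S+.033*(i*ex+j*ey) for i,j in((1,1),(1,-1),(-1,-1),(-1,1))]
out=np.zeros((400,800,3),np.uint8)
for k,n in enumerate(("scene","top")):
    im=robot.snapshot(n).copy();c=cam(n)
    h=proj(c,[p+.03*M[:,0],p-.18*M[:,0]]);print(h.round(0).tolist())
    print([(np.round(q["extent"]).astype(int).tolist(),round(q["conf"],2)) for q in robot.find_in("brush_mid",n)])
    u,v=proj(c,[S])[0].astype(int);u0,v0=u-65,v-85
    cr=cv2.resize(im[v0:v0+130,u0:u0+130],(400,400),interpolation=cv2.INTER_CUBIC);s=400/130
    for a in proj(c,cor): cv2.circle(cr,tuple(((a-[u0,v0])*s).astype(int).tolist()),3,(255,0,0),-1)
    for a in h: cv2.circle(cr,tuple(((a-[u0,v0])*s).astype(int).tolist()),3,(0,255,0),-1)
    out[:,400*k:400*k+400]=cr
save(out,"c8")
E
```

```text
[-1.15  -0.186  1.94   1.406  1.466 -0.159]
t 16.78 tcp [ 0.5197 -0.221   0.3441] rpy [-177.4  -79.7   17.2] w 0.0433 F [-0.2 -1.2 -1.2] grip 30.0
  shift [-1.406  0.042  0.246] turn [ 0.001  0.004 -0.006]
[[202.0, 126.0], [213.0, 190.0]]
[([418, 169, 68, 56], 0.82), ([204, 155, 32, 76], 0.64)]
[[422.0, 173.0], [406.0, 205.0]]
[([418, 187, 34, 45], 0.8), ([210, 280, 54, 64], 0.72)]
```

View pics/c8.png

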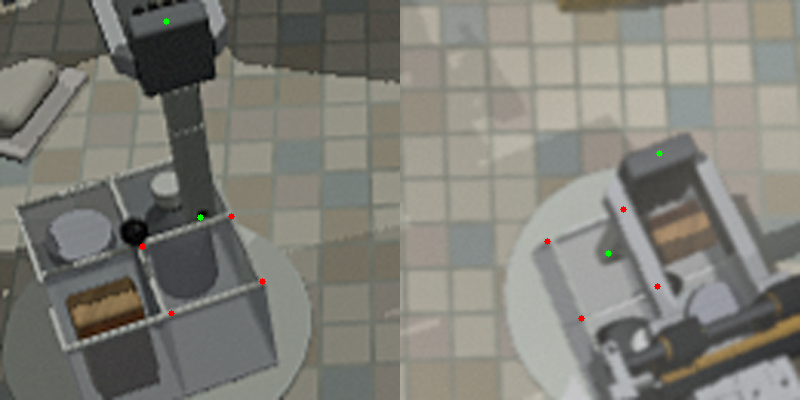

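The overlay fits both views. The red slot corners lie on the empty compartment's rim, and the green handle end matches the visible one, held above the opening. No other view is needed before lowering it straight in.

>>> servo_tool(plan=[[-0.15, 0.02, 0.03, 0, 0, 0, 20], [-0.3, 0.03, 0.05, 0, 0, 0, 20], [-0.45, 0.03, 0.08, 0, 0, 0, 20], [-0.6, 0.03, 0.1, 0, 0, 0, 20], [-0.75, 0.03, 0.13, 0, 0, 0, 20], [-0.9, 0.03, 0.16, 0, 0, 0, 20], [-1, 0.03, 0.175, 0, 0, 0, 20], [-1, 0.03, 0.175, 0, 0, 0, 20], [-1, 0.03, 0.175, 0, 0, 0, 20]])

```text
time: 17.73
tool_pos: [0.5196, -0.223, 0.2421]
ee_rot: [-3.087, -1.391, 0.291]
wrist_force: [0.2, -0.1, -0.8]
width: 0.0435
finger_force: 30.0
```

```bash
python3 - <<'E'
from ik import *
print(robot.get_obs()["joint_positions"].round(3))
P1,Q1=pose(20,10,[.501,-.231,.022],.0)
go(P1,Rt=Q1)
E
```

```text
[-1.152 -0.047  2.047  1.436  1.432 -0.403]
t 17.73 tcp [ 0.5196 -0.223   0.2421] rpy [-176.8  -79.7   16.7] w 0.0435 F [ 0.2 -0.1 -0.8] grip 30.0
  shift [-0.402  0.016  0.07 ] turn [ 0.001  0.003 -0.007]
```

>>> servo_tool(plan=[[-0.1, 0.01, 0.017, 0, 0, 0, 20], [-0.2, 0.01, 0.035, 0, 0, 0, 20], [-0.28, 0.01, 0.05, 0, 0, 0, 20], [-0.33, 0.01, 0.058, 0, 0, 0, 20], [-0.37, 0.01, 0.065, 0, 0, 0, 20], [-0.37, 0.01, 0.065, 0, 0, 0, 20], [-0.37, 0.01, 0.065, 0, 0, 0, 20]])

```text
time: 18.32
tool_pos: [0.5197, -0.2243, 0.2047]
ee_rot: [-3.091, -1.392, 0.296]
wrist_force: [0.1, 0.2, -0.1]
width: 0.0436
finger_force: 30.0
```

>>> servo_tool(plan=[[-0.01, 0, 0.002, 0, 0, 0, 20], [-0.02, 0, 0.004, 0, 0, 0, 20], [-0.02, 0, 0.004, 0, 0, 0, 20], [-0.02, 0, 0.004, 0, 0, 0, 20]])

```text
time: 18.65
tool_pos: [0.5196, -0.2242, 0.2025]
ee_rot: [-3.092, -1.391, 0.296]
wrist_force: [0.1, 0.2, 0.0]
width: 0.0438
finger_force: 30.0
```

>>> servo_tool(plan=[[-0.01, 0, 0.002, 0, 0, 0, 20], [-0.02, 0, 0.004, 0, 0, 0, 20], [-0.02, 0, 0.004, 0, 0, 0, 20], [-0.02, 0, 0.004, 0, 0, 0, 20]])

```text
time: 18.98
tool_pos: [0.5196, -0.2241, 0.2002]
ee_rot: [-3.089, -1.391, 0.294]
wrist_force: [-0.5, 0.6, -0.4]
width: 0.0435
finger_force: 30.0
```

>>> servo_tool(plan=[[-0.01, 0, 0.002, 0, 0, 0, 20], [-0.02, 0, 0.004, 0, 0, 0, 20], [-0.02, 0, 0.004, 0, 0, 0, 20]])

```text
time: 19.23
tool_pos: [0.5199, -0.2242, 0.1996]
ee_rot: [-3.094, -1.394, 0.299]
wrist_force: [-0.2, 0.5, 2.9]
width: 0.0435
finger_force: 30.0
```

>>> servo_tool(plan=[[-0.01, 0, 0.002, 0, 0, 0, 20], [-0.02, 0, 0.004, 0, 0, 0, 20], [-0.02, 0, 0.004, 0, 0, 0, 20]])

```text
time: 19.48
tool_pos: [0.5203, -0.2243, 0.1994]
ee_rot: [-3.101, -1.397, 0.306]
wrist_force: [0.1, 1.7, 8.0]
width: 0.0435
finger_force: 30.0
```

Floor contact is confirmed: the vertical force rises to 8 N. I'll ease off and release gently.

>>> servo_tool(plan=[[0.03, 0, -0.005, 0, 0, 0, 20], [0.03, 0, -0.005, 0, 0, 0, 20], [0.03, 0, -0.005, 0, 0, 0, 48], [0.03, 0, -0.005, 0, 0, 0, 52], [0.03, 0, -0.005, 0, 0, 0, 60], [0.03, 0, -0.005, 0, 0, 0, 85], [0.03, 0, -0.005, 0, 0, 0, 85], [0.03, 0, -0.005, 0, 0, 0, 85], [0.03, 0, -0.005, 0, 0, 0, 85], [0.03, 0, -0.005, 0, 0, 0, 85], [0.03, 0, -0.005, 0, 0, 0, 85]])

```text
time: 20.4
tool_pos: [0.5197, -0.2241, 0.1992]
ee_rot: [-3.09, -1.391, 0.295]
wrist_force: [-0.5, 0.8, 0.3]
width: 0.0848
finger_force: 0.0
```

>>> servo_tool(plan=[[0, 0, -0.15, 0, 0, 0, 85], [0, 0, -0.35, 0, 0, 0, 85], [0, 0, -0.6, 0, 0, 0, 85], [0, 0, -0.85, 0, 0, 0, 85], [0, 0, -0.85, 0, 0, 0, 85]])

```text
time: 20.82
tool_pos: [0.4395, -0.2549, 0.2153]
ee_rot: [-3.102, -1.391, 0.302]
wrist_force: [0.6, -0.3, -0.0]
width: 0.085
finger_force: 0.0
```

```bash
python3 - <<'E'
from h import *
o=robot.get_obs();print(o["time"],o["tool_pos"].round(3),o["joint_positions"].round(2),o["wrist_force"].round(1))
for n in("scene","top"):
    save(robot.snapshot(n),n+"9");c=cam(n)
    for t in("brush_mid","turntable","mug_mid","pad","clothespeg0"):print(n,t,[(np.round(q["extent"]).astype(int).tolist(),round(q["conf"],2)) for q in robot.find_in(t,n)])
    for th in(0,10,25):
        t=np.radians(th);f=np.array([np.cos(np.radians(20)),np.sin(np.radians(20)),0]);B=np.array([.501,-.231,.022])
        print(th,proj(c,[B+.21*(np.cos(t)*up+np.sin(t)*f)]).round(0).tolist())
a=cv2.imread("pics/scene9.png")[100:300,120:320];b=cv2.imread("pics/top9.png")[130:270,350:490]
cv2.imwrite("pics/c9.png",np.hstack([cv2.resize(a,(400,400)),cv2.resize(b,(400,400))]))
E
```

```text
20.8167 [ 0.439 -0.255  0.215] [-1.37 -0.02  2.09  1.34  1.61 -0.51] [ 0.6 -0.3 -0. ]
scene brush_mid [([217, 200, 28, 32], 0.67)]
scene turntable [([199, 217, 103, 103], 0.72)]
scene mug_mid [([424, 227, 44, 62], 0.68)]
scene pad [([316, 311, 54, 36], 0.6)]
scene clothespeg0 [([316, 205, 27, 15], 0.76), ([393, 291, 14, 29], 0.53)]
0 [[206.0, 168.0]]
10 [[212.0, 182.0]]
25 [[221.0, 206.0]]
top brush_mid [([402, 194, 24, 44], 0.84), ([209, 281, 52, 69], 0.6)]
top turntable [([419, 221, 88, 87], 0.75)]
top mug_mid [([219, 196, 43, 50], 0.85), ([416, 220, 90, 86], 0.28)]
top pad [([318, 142, 38, 33], 0.82)]
top clothespeg0 [([309, 242, 25, 13], 0.66), ([259, 151, 9, 21], 0.39)]
0 [[414.0, 201.0]]
10 [[407.0, 186.0]]
25 [[397.0, 165.0]]
```

View pics/c9.png

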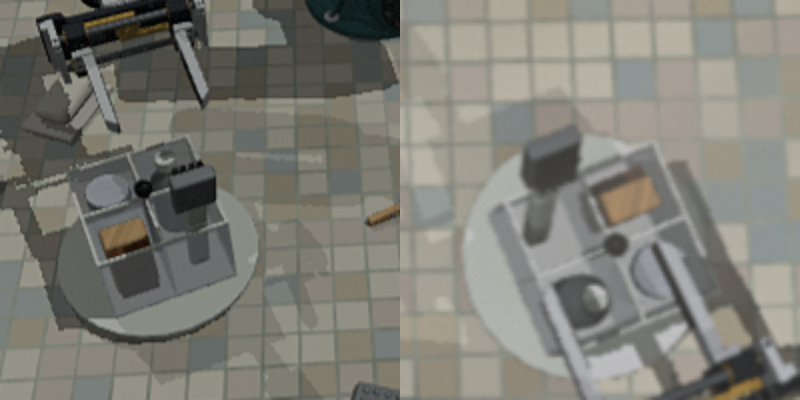

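The brush stands head up in the empty compartment, leaning on its outer rim with its head at (192,185) in the crop. The mug, pad and pegs are where they were. I'll back off a little, then hand in.

>>> servo_tool(plan=[[0.15, 0, -0.15, 0, 0, 0, 85], [0.3, 0, -0.3, 0, 0, 0, 85], [0.3, 0, -0.3, 0, 0, 0, 85], [0.3, 0, -0.3, 0, 0, 0, 85], [0.3, 0, -0.3, 0, 0, 0, 85], [0.3, 0, -0.3, 0, 0, 0, 85], [0.3, 0, -0.3, 0, 0, 0, 85], [0.3, 0, -0.3, 0, 0, 0, 85]])

```text
time: 22.08
tool_pos: [0.4186, -0.2605, 0.2486]
ee_rot: [-3.081, -1.391, 0.286]
wrist_force: [-0.4, -0.2, -1.0]
width: 0.0851
finger_force: 0.0
```

```bash
python3 - <<'E'
from h import *
robot.snapshot("top");print([(np.round(q["extent"]).astype(int).tolist(),round(q["conf"],2)) for q in robot.find_in("brush_mid","top")])
print(robot.get_obs()["time"],robot.close_job())
E
```

```text
[([401, 194, 27, 41], 0.77), ([211, 280, 53, 64], 0.65), ([220, 196, 43, 51], 0.57)]
the job is handed in; nothing more can be done
22.1833 None
```

The job is handed in at 22.2 s: the brush was pulled from the mug, swung flat and released, regrasped by the head, and now stands head up in the empty caddy compartment, leaning on its rim; the mug, pad and pegs did not visibly move.

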